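# Square the terminal box into its locating corner

## Robot

A 6-joint arm with a two-finger parallel gripper is mounted at the origin on the work surface. World frame = base frame: x ahead of the robot, y to its left, z up, the work surface at z = 0. Lengths are in mm, angles in degrees, forces in N, time in s.
With the tool pointing down it reaches from about 350 to 850 mm from the base axis. Payload 8.1 kg.
Tool frame: the origin (TCP) lies midway between the tips of the shut fingers; the grasp point (between the pads) lies 19 mm behind it; z points along the fingers, y is the line along which they close (so a half turn about z gives the same grasp; the last joint's range is limited). The gripper opens to 85 mm and grips with 20 to 120 N. Pads are 22 mm wide; open, the fingers measure 114 mm over their backs; the gripper's body (76 mm by 85 mm) begins 54 mm behind the grasp point. The pads swing forward as they close: fully open they stand 13 mm farther back than shut.
Start: joints at [60.94, 7.471, 85.268, -0, 87.261, -4.893], TCP at [245.622, 547.426, 231.292] pointing down, gripper open.
Joint ranges: [-169.43, 169.43], [-51.17, 129.36], [1.28, 143.12], [-76.62, 256.62], [0, 156.53], [-152.29, 152.29]. Speed limits (degrees/s): [136.94, 136.94, 159.86, 180, 180, 180].

## Interface

Orientations are given as [roll, pitch, yaw] about the fixed x, y, z axes, in that order (R = Rz(yaw) Ry(pitch) Rx(roll)).
In Python, from bench import sense, snapshot, camera_params, hand_in, masks_of, pinpoint gives the robot as it stands.
- The arm moves only by the tool step_arm, never from a script. Its argument "targets" is a list of rows, each an object with "angular": the turn, a rotation vector about the tool's x, y, z scaled (see below), a list of three; "dp": the shift along the tool's x, y, z scaled (see below), a list of three; "fingers": the closure, from 0 (fully open) to 1 (shut). A call has exactly 8 rows; each row is the pose to reach, as a shift and turn from the pose commanded when the call began, along the tool's axes at that moment, turning the shorter way round; what a row does not reach only later rows make up. The controller multiplies each number of a shift by 0.2 m and each number of a turn by 180 degrees. A row lasts 1/8 s, in which the tool goes at most 62.5 mm and 10.7 degrees, less where a joint would pass 70% of its speed; a pose out of reach is approached as far as the arm can. A call with a number of a shift or a turn outside -1 to 1 is refused whole. A call with a gripper value outside its range is refused whole. The fingers move at their own pace and stop on an object; "newtons" is the grip in N (left out, the last holds). Time passes only in rows, so rows that repeat a pose let the fingers close, or fill a call up. It gives the time, the measured TCP pose, the force, the opening and the grip force at its end, in the units of the state.
- sense(): the state, without advancing time (a new reading comes with each control period).
- snapshot(name): name is "side" or "top"; returns the picture (420x560x3 uint8, blue, green, red); there is no depth.
- camera_params(name): a dict with "vfov" (degrees; the focal length in pixels is half the picture's height over the tangent of half this angle, whatever the lens; pixels are square), "cx", "cy" (the principal point, pixels), "R" (3x3) and "t" (3): a world point X has camera coordinates R X + t. Camera axes: x right, y down, z forward; pixel columns grow to the right and rows downward; lengths in mm; the calibration is good to about 2 mm. A picture is of the moment at which its call begins. camera_params takes no time and is no camera call.
- hand_in(): hands the job in; it is judged then, once.
Trained networks look in the newest picture that a camera, given by its name, has taken for a name from the list of things; names that differ only in an ending like _2 or _b are one class to them, and where a whole thing is asked for, a point or a joint stands for the part that bears it (a point fixed in the world has none). Each returns a list of dicts, best first, with "conf" (0 to 1); they miss things now and then, are a little off and sometimes report something else, mostly with a low value. They report only what shows in the picture. A call takes as long as a camera call. They do not tell look-alikes from the thing itself.
- masks_of(camera, label): "pixels" (420x560 bool, what is visible of it) and "at" ([column, row] in pixels, amid what is visible of it).
- pinpoint(camera, label): "at" ([column, row] in pixels: a listed point, or the origin of a listed thing).
The state is a dict: "time": time; "joint_pos": joint angles; "qd": joint speeds; "joint_efforts": joint torques, N m; "tool_pos": TCP position; "tcp_rot": TCP orientation; "ft_force": force on the tool from outside, world axes, zero at the start; "wrist_torque": the same for the moment, N m; "finger_gap": finger opening in mm; "grip_force": force on a finger pad.
Only numpy, scipy, OpenCV 4.12 (cv2) and the standard library are available. Lean on these libraries where they do the work, as an engineer would, in place of code of your own. Each camera call takes 0.05 s, during which the arm holds its last target. There are 200 camera calls.

## Task

With the fingertips, push the grey terminal box along the bench into the inner corner of the bolted-down aluminium locating angle, until its long back side is flush against the long fence and its end is flush against the short end stop. Only slide it: do not lift or tip the box and do not touch the terminal strip on its top. Leave the meter, the plug and the rubber foot where they are, and finish with the hand clear of everything.

Things in the scene. Friction and masses are not known exactly. Their poses are not given: they have to be found in the camera images.
- termbox: Loose grey metal box, 100 (x) by 140 (y) by 50 mm high, about 0.6 kg, standing on the bench; it slides with friction of up to about 10 N. Origin at the centre of its underside. Its +x side is the long back side that goes against the fence, its +y side is the end that goes against the end stop. It starts 65 to 115 mm short of the fence and 40 to 120 mm short of the end stop and turned by up to 0.3 rad from square.
- strip: Grey and white terminal strip fixed on the box's top, 25 (x) by 100 (y) mm, 16 mm high, so its top is 66 mm above the bench; origin at the centre of its underside, 22 mm towards +x from the box's centre. Not to be touched.
- angle: Fixed L-shaped aluminium locating angle on the bench, both walls 30 mm high and 8 mm thick, with 4 mm high bolted flanges outside. Origin at the inner corner at bench height. The fence's inner face is the plane x = 0 of this frame and runs from the corner 270 mm towards -y; the end stop's inner face is the plane y = 0 and runs 120 mm towards -x. The box belongs in the quarter x < 0, y < 0, its centre then at x = -50 mm, y = -70 mm and its axes parallel to these.
- meter: Loose black hand-held meter lying on the bench, 150 (x) by 75 (y) by 43 mm high, origin at the centre of its underside. Bystander.
- plug: Loose grey stepped plastic plug, 50 (x) by 36 (y) by 46 mm high, origin at the centre of its underside. Bystander.
- foot: Loose black rubber instrument foot, 48 mm diameter, 40 mm high, origin at the centre of its underside. Bystander.
There are look-alikes about, which are no part of the job. There is more than one size of the termbox; the one meant has the size given above.

How it is judged (in metres and radians):
At the end, for the whole second after the job is handed in: The box stands flat and at rest in the corner: its centre within 3.5 mm of touching both the fence and the end stop, square to them within 0.035 rad (2 degrees) (x of termbox in the frame of angle between -0.0535 and -0.046 m and y of termbox in the frame of angle between -0.0735 and -0.066 m and angle between the x axis of termbox and the x axis of angle, either way round below 0.035 rad and height (world z) of termbox below 0.004 m and angle between termbox's own z axis and vertical below 0.03 rad and linear speed of termbox below 0.01 m/s).
It fails at once if the box is lifted off the bench (more than 8 mm) (height (world z) of termbox above 0.008 m).
It fails at once if the box is tipped (more than 0.15 rad) (angle between termbox's own z axis and vertical above 0.15 rad).
It fails at once if the terminal strip is touched (more than 1 N) (contact force between strip and the fingers above 1 N or contact force between strip and the arm above 1 N).
It fails at once if the meter, the plug or the rubber foot is moved more than 15 mm (distance of any of meter, plug, foot from where it was at the start of the episode above 0.015 m).
It also fails if it takes over 58 s, if anything falls off the work surface, if the arm or the gripper's body presses on something with over 40 N, if the wrist force passes 120 N, or if a joint passes its speed limit or range.

## Working session

There is one attempt and no reset: what is moved stays moved. The work goes in short steps, Python scripts to look and compute and a tool call to move; the robot and the scene stay as the last step left them, time stands still between calls to the robot, and variables do not carry over. Pictures are saved under pics/ and viewed, at most 10 in all, crops included, and the job is handed in when it is done.

Besides the shell and the picture viewer there is one more tool, called after "Call:" as a command line: name --argument value ..., lists and objects as JSON in quotes. step_arm: Moves the arm, as the interface text tells. Its arguments: {"type":"object","properties":{"targets":{"type":"array","items":{"type":"object","properties":{"angular":{"type":"array","items":{"type":"number","minimum":-1,"maximum":1}},"dp":{"type":"array","items":{"type":"number","minimum":-1,"maximum":1}},"fingers":{"type":"number"}}}},"newtons":{"type":"number"}},"required":["targets"]}

```bash
mkdir -p pics; cat > h.py <<'E'
import numpy as np, cv2
from bench import *
def K(n):
    c=camera_params(n); f=210/np.tan(np.radians(c["vfov"])/2)
    return f,c["cx"],c["cy"],np.array(c["R"]),np.array(c["t"])
def ray(n,px,z):
    f,cx,cy,R,t=K(n); d=R.T@np.array([(px[0]-cx)/f,(px[1]-cy)/f,1]); o=-R.T@t
    return (o+d*(z-o[2])/d[2])
def proj(n,X):
    f,cx,cy,R,t=K(n); c=np.atleast_2d(X)@R.T+t
    return np.c_[cx+f*c[:,0]/c[:,2],cy+f*c[:,1]/c[:,2]]
E
python3 - <<'E'
from h import *
for n in("top","side"):
    im=snapshot(n); cv2.imwrite(f"pics/{n}0.png",im)
    f,cx,cy,R,t=K(n); print(n,f,cx,cy,(-R.T@t).round(),R.round(2).tolist())
    for l in("termbox","strip","angle","meter","plug","foot"):
        for d in pinpoint(n,l): print(n,l,round(d["conf"],2),np.round(d["at"],1),ray(n,d["at"],50 if l=="strip" else 0).round(1)[:2])
s=sense();print(s["time"],s["tool_pos"],s["tcp_rot"])
E
```

```text
top 398.4782817257119 286.320240957405 207.12451092210628 [ 342.  -70. 1035.] [[-0.07, -1.0, -0.01], [-0.98, 0.07, -0.21], [0.21, -0.01, -0.98]]
top termbox 0.93 [240.6 274.1] [397.1  49.6]
top termbox 0.81 [286.  206.4] [565.8 -79.2]
top termbox 0.63 [343.6 282.2] [ 357.8 -211.6]
top strip 0.79 [280.7 195.7] [583.8 -67.3]
top strip 0.79 [338.  282.7] [ 356.8 -191.1]
top strip 0.65 [230.1 274.1] [396.3  69.5]
top angle 0.9 [225.3 166. ] [689.9  77.3]
top angle 0.42 [141.7 252.7] [470.4 303.4]
top meter 0.63 [423.1 218.1] [ 508.1 -437.3]
top plug 0.79 [140.  249.7] [478.5 307.9]
top foot 0.65 [134.2 175.9] [680.  324.6]
side 523.5954927641545 279.3124338061658 212.26732151267456 [  441. -1027.   738.] [[1.0, -0.08, 0.02], [-0.03, -0.58, -0.82], [0.08, 0.81, -0.58]]
side termbox 0.85 [194.9 279.1] [ 346.1 -217.9]
side termbox 0.74 [290.5 230.3] [559.1 -65.4]
side termbox 0.62 [220.6 206.5] [396.6  41.5]
side strip 0.82 [202.2 241.8] [ 362.3 -158.7]
side strip 0.79 [221.5 188. ] [401.2  47.7]
side strip 0.56 [299.5 211.5] [578.6 -61.6]
side angle 0.59 [340.4 196.8] [700.3  66.9]
side meter 0.68 [284.9 363. ] [ 511.3 -442. ]
side plug 0.64 [246.9 153.3] [470.1 307.2]
side foot 0.45 [317.6 148.4] [678.9 325.7]
0.7 [245.60261124 547.43839057 231.30935262] [1.79997755e+02 7.72796400e-04 1.55836622e+02]
```

View pics/top0.png

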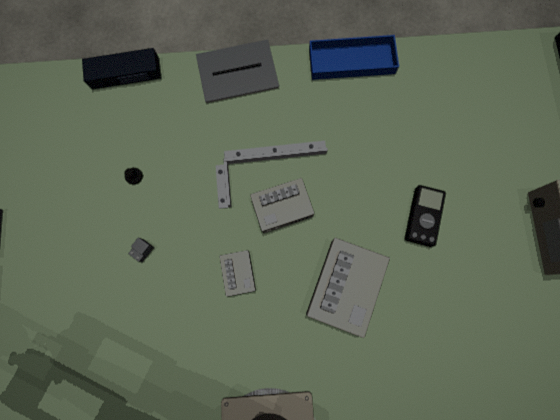

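View pics/side0.png

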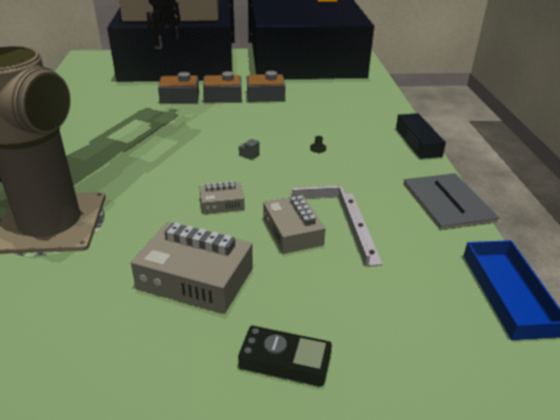

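```bash
cat >> h.py <<'E'
from scipy.optimize import minimize
def mask_near(n,l,xy):
    m=[d for d in masks_of(n,l)]
    return min(m,key=lambda d:np.hypot(*(ray(n,d["at"],20)[:2]-xy)))["pixels"] if m else None
def boxpts(p):
    x,y,a=p; c,s=np.cos(a),np.sin(a)
    P=[(i*50,j*70,k) for i in(-1,1) for j in(-1,1) for k in(0,50)]+[(22+i*12.5,j*50,66) for i in(-1,1) for j in(-1,1)]
    return np.array([(x+c*u-s*v,y+s*u+c*v,w) for u,v,w in P])
def sil(n,p,S=4):
    q=proj(n,boxpts(p)); im=np.zeros((420,560),np.uint8)
    h=cv2.convexHull(((q)*16).astype(np.float32)).round().astype(np.int32)
    big=np.zeros((420*S,560*S),np.uint8); cv2.fillConvexPoly(big,((h/16+.5)*S*16).astype(np.int32),255,shift=4)
    return cv2.resize(big,(560,420),interpolation=cv2.INTER_AREA)/255.
def fitbox(p0,masks):
    f=lambda p:sum(np.abs(sil(n,(p[0],p[1],p[2]/300))-m).sum() for n,m in masks.items())
    best=None
    for a in np.arange(-.5,.51,.1)if len(p0)==2 else[p0[2]]:
        r=minimize(f,[p0[0],p0[1],a*300],method="Nelder-Mead",options=dict(initial_simplex=[[p0[0]+i,p0[1]+j,a*300+k] for i,j,k in((0,0,0),(8,0,0),(0,8,0),(0,0,15))]))
        if best is None or r.fun<best.fun: best=r
    return best.x/[1,1,300],best.fun
E
python3 - <<'E'
from h import *
for n in("top","side"): snapshot(n)
M={n:mask_near(n,"termbox",(570,-75)) for n in("top","side")}
S={n:mask_near(n,"strip",(580,-62)) for n in("top","side")}
for n in M: M[n]=(M[n]|S[n]).astype(float); print(n,M[n].sum())
print(fitbox((566,-75),M),[fitbox((566,-75),{n:M[n]}) for n in M])
for n in("top","side"):
    m=mask_near(n,"angle",(690,50)); v,u=np.nonzero(m); print(n,m.sum())
    X=np.array([ray(n,(a,b),0)[:2] for a,b in zip(u,v)])
    L=[]
    for ax,lo,hi,g in((1,-170,40,(640,900)),(0,590,680,(0,300))):
        pts=[]
        o=1-ax
        for b in np.arange(lo,hi,5):
            s=X[(abs(X[:,ax]-b)<2.5)&(X[:,o]>g[0])&(X[:,o]<g[1])]
            if len(s): pts.append((b,s[:,o].min()))
        pts=np.array(pts); k=np.polyfit(pts[:,0],pts[:,1],1)
        for _ in range(4):
            r=pts[:,1]-np.polyval(k,pts[:,0]); q=abs(r-np.median(r))<4; k=np.polyfit(pts[q,0],pts[q,1],1)
        print(n,"xy"[o],"=",k.round(4),len(pts),q.sum(),r[q].std().round(2)); L.append(k)
    (a,b),(c,d)=L; y=(c*b+d)/(1-a*c); print("corner",a*y+b,y,"yaw fence",-np.degrees(np.arctan(a)),"stop",np.degrees(np.arctan(c)))
im=cv2.imread("pics/top0.png"); cv2.imwrite("pics/crop1.png",cv2.resize(im[120:310,190:350],None,fx=3.1,fy=3.1,interpolation=cv2.INTER_CUBIC))
E
```

```text
top 2286.0
side 2564.0Traceback (most recent call last):
  File "<stdin>", line 6, in <module>
  File "h.py", line 29, in fitbox
    r=minimize(f,[p0[0],p0[1],a*300],method="Nelder-Mead",options=dict(initial_simplex=[[p0[0]+i,p0[1]+j,a*300+k] for i,j,k in((0,0,0),(8,0,0),(0,8,0),(0,0,15))]))
    res = _minimize_neldermead(fun, x0, args, callback, bounds=bounds,
                               **options)
    fsim[j] = func(sim[j])
              ~~~~^^^^^^^^
    fx = function(np.copy(x), *(wrapper_args + args))
  File "h.py", line 26, in <lambda>
    f=lambda p:sum(np.abs(sil(n,(p[0],p[1],p[2]/300))-m).sum() for n,m in masks.items())
               ~~~^^^^^^^^^^^^^^^^^^^^^^^^^^^^^^^^^^^^^^^^^^^^^^^^^^^^^^^^^^^^^^^^^^^^^^
  File "h.py", line 26, in <genexpr>
    f=lambda p:sum(np.abs(sil(n,(p[0],p[1],p[2]/300))-m).sum() for n,m in masks.items())
                          ~~~^^^^^^^^^^^^^^^^^^^^^^^^
  File "h.py", line 21, in sil
    q=proj(n,boxpts(p)); im=np.zeros((420,560),np.uint8)
  File "h.py", line 10, in proj
    f,cx,cy,R,t=K(n); c=np.atleast_2d(X)@R.T+t
                ~^^^
  File "h.py", line 4, in K
    c=camera_params(n); f=210/np.tan(np.radians(c["vfov"])/2)
ValueError: time passes only in moves, steps and waits
```

Cache the calibration.

```bash
sed -i 's/^def K(n):/import functools\n@functools.cache\ndef K(n):/' h.py
cat > m.py <<'E'
from h import *
for n in("top","side"): snapshot(n)
M={n:mask_near(n,"termbox",(570,-75)) for n in("top","side")}
S={n:mask_near(n,"strip",(580,-62)) for n in("top","side")}
for n in M: M[n]=(M[n]|S[n]).astype(float)
print(fitbox((566,-75),M),[fitbox((566,-75),{n:M[n]}) for n in M])
for n in("top","side"):
    m=mask_near(n,"angle",(690,50)); v,u=np.nonzero(m); print(n,m.sum())
    X=np.array([ray(n,(a,b),0)[:2] for a,b in zip(u,v)])
    L=[]
    for ax,lo,hi,g in((1,-170,40,(640,900)),(0,590,680,(0,300))):
        pts=[]
        o=1-ax
        for b in np.arange(lo,hi,5):
            s=X[(abs(X[:,ax]-b)<2.5)&(X[:,o]>g[0])&(X[:,o]<g[1])]
            if len(s): pts.append((b,s[:,o].min()))
        pts=np.array(pts); k=np.polyfit(pts[:,0],pts[:,1],1)
        for _ in range(4):
            r=pts[:,1]-np.polyval(k,pts[:,0]); q=abs(r-np.median(r))<4; k=np.polyfit(pts[q,0],pts[q,1],1)
        print(n,"xy"[o],"=",k.round(4),len(pts),q.sum(),r[q].std().round(2)); L.append(k)
    (a,b),(c,d)=L; y=(c*b+d)/(1-a*c); print("corner",a*y+b,y,"yaw fence",-np.degrees(np.arctan(a)),"stop",np.degrees(np.arctan(c)))
im=cv2.imread("pics/top0.png"); cv2.imwrite("pics/crop1.png",cv2.resize(im[120:310,190:350],None,fx=3.1,fy=3.1,interpolation=cv2.INTER_CUBIC))
E
python3 m.py
```

```text
(array([ 5.62997835e+02, -6.80577782e+01,  2.36369082e-01]), np.float64(258.07843137254906)) [(array([ 5.62608097e+02, -6.76438777e+01,  2.50697206e-01]), np.float64(79.15686274509804)), (array([ 5.63812240e+02, -6.92543838e+01,  2.20682214e-01]), np.float64(161.09019607843138))]
top 2022
top x = [-3.950000e-02  6.977114e+02] 42 42 1.38
top y = [1.00000e-02 6.20665e+01] 18 18 0.85
corner 694.9853789134758 69.03003725575242 yaw fence 2.261446354557825 stop 0.5740643683214298
side 1661
side x = [-3.570000e-02  6.992779e+02] 42 42 0.79
side y = [-5.55000e-02  1.04961e+02] 18 8 0.04
corner 696.9121017019603 66.30783411905416 yaw fence 2.043358016573886 stop -3.174571403213133
```

View pics/crop1.png

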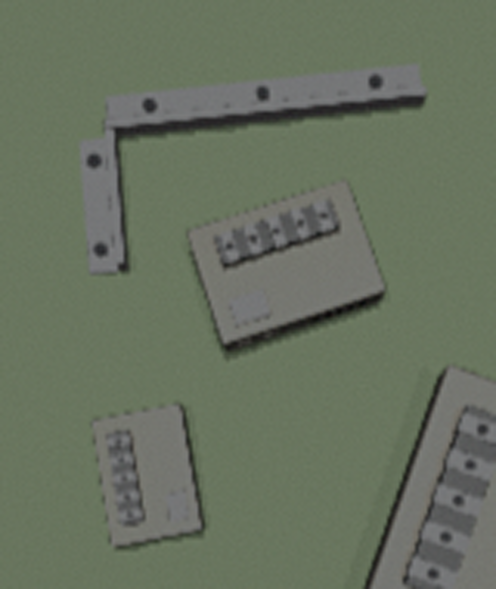

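```bash
cat > go.py <<'E'
import numpy as np,sys
# go.py x y z yaw -> x y z yaw ... chain
v=np.array(sys.argv[1:],float).reshape(-1,4)
for c,t in zip(v[:-1],v[1:]):
    a=np.radians(c[3]); d=t[:3]-c[:3]
    x=np.array([np.cos(a),np.sin(a)]); y=np.array([np.sin(a),-np.cos(a)])
    print(np.round([d[:2]@x/200,d[:2]@y/200,-d[2]/200],4),"ang z",round(-(t[3]-c[3])/180,4))
E
python3 - <<'E'
from h import *
for p in((338,240),(388,255),(308,314)): print(ray("top",p,75).round())
E
python3 go.py 245.6 547.4 231.3 155.84  285 385 231.3 193.5  350 220 200 193.5 410 50 160 193.5 470 -87 110 193.5
```

```text
[ 458. -198.   75.]
[ 413. -314.   75.]
[ 290. -111.   75.]
[-0.5121 -0.6602 -0.    ] ang z -0.2092
[-0.1234 -0.8781  0.1565] ang z -0.0
[-0.0933 -0.8965  0.2   ] ang z -0.0
[-0.1318 -0.7361  0.25  ] ang z -0.0
```

Call:
step_arm --targets '[{"dp": [-0.17, -0.22, 0], "angular": [0, 0, -0.05], "fingers": 0.3}, {"dp": [-0.34, -0.44, 0], "angular": [0, 0, -0.1], "fingers": 0.3}, {"dp": [-0.51, -0.66, 0], "angular": [0, 0, -0.15], "fingers": 0.3}, {"dp": [-0.51, -0.66, 0], "angular": [0, 0, -0.209], "fingers": 0.3}, {"dp": [-0.51, -0.66, 0], "angular": [0, 0, -0.209], "fingers": 0.3}, {"dp": [-0.51, -0.66, 0], "angular": [0, 0, -0.209], "fingers": 0.3}, {"dp": [-0.51, -0.66, 0], "angular": [0, 0, -0.209], "fingers": 0.3}, {"dp": [-0.51, -0.66, 0], "angular": [0, 0, -0.209], "fingers": 0.3}]'

```text
time: 2.4
tool_pos: [284.4, 385.6, 231.1]
tcp_rot: [-180.0, -0.0, -166.6]
ft_force: [0.2, 0.2, 0.1]
finger_gap: 60.0
grip_force: 0.0
```

Call:
step_arm --targets '[{"dp": [-0.03, -0.22, 0.04], "angular": [0, 0, 0], "fingers": 0.3}, {"dp": [-0.06, -0.44, 0.08], "angular": [0, 0, 0], "fingers": 0.3}, {"dp": [-0.09, -0.66, 0.12], "angular": [0, 0, 0], "fingers": 0.3}, {"dp": [-0.123, -0.878, 0.156], "angular": [0, 0, 0], "fingers": 0.3}, {"dp": [-0.123, -0.878, 0.156], "angular": [0, 0, 0], "fingers": 0.3}, {"dp": [-0.123, -0.878, 0.156], "angular": [0, 0, 0], "fingers": 0.3}, {"dp": [-0.123, -0.878, 0.156], "angular": [0, 0, 0], "fingers": 0.3}, {"dp": [-0.123, -0.878, 0.156], "angular": [0, 0, 0], "fingers": 0.3}]'

```text
time: 3.4
tool_pos: [349.2, 221.0, 200.2]
tcp_rot: [180.0, 0.0, -166.5]
ft_force: [-0.2, 0.1, -0.7]
finger_gap: 60.0
grip_force: 0.0
```

Call:
step_arm --targets '[{"dp": [-0.023, -0.22, 0.05], "angular": [0, 0, 0], "fingers": 0.3}, {"dp": [-0.046, -0.44, 0.1], "angular": [0, 0, 0], "fingers": 0.3}, {"dp": [-0.069, -0.66, 0.15], "angular": [0, 0, 0], "fingers": 0.3}, {"dp": [-0.093, -0.896, 0.2], "angular": [0, 0, 0], "fingers": 0.3}, {"dp": [-0.093, -0.896, 0.2], "angular": [0, 0, 0], "fingers": 0.3}, {"dp": [-0.093, -0.896, 0.2], "angular": [0, 0, 0], "fingers": 0.3}, {"dp": [-0.093, -0.896, 0.2], "angular": [0, 0, 0], "fingers": 0.3}, {"dp": [-0.093, -0.896, 0.2], "angular": [0, 0, 0], "fingers": 0.3}]'

```text
time: 4.4
tool_pos: [409.2, 51.2, 160.4]
tcp_rot: [-180.0, 0.0, -166.4]
ft_force: [0.5, -0.2, -0.4]
finger_gap: 59.9
grip_force: 0.0
```

Call:
step_arm --targets '[{"dp": [-0.03, -0.18, 0.06], "angular": [0, 0, 0], "fingers": 0.3}, {"dp": [-0.06, -0.36, 0.12], "angular": [0, 0, 0], "fingers": 0.3}, {"dp": [-0.09, -0.54, 0.18], "angular": [0, 0, 0], "fingers": 0.3}, {"dp": [-0.132, -0.736, 0.25], "angular": [0, 0, 0], "fingers": 0.3}, {"dp": [-0.132, -0.736, 0.25], "angular": [0, 0, 0], "fingers": 0.3}, {"dp": [-0.132, -0.736, 0.25], "angular": [0, 0, 0], "fingers": 0.3}, {"dp": [-0.132, -0.736, 0.25], "angular": [0, 0, 0], "fingers": 0.3}, {"dp": [-0.132, -0.736, 0.25], "angular": [0, 0, 0], "fingers": 0.3}]'

```text
time: 5.4
tool_pos: [469.3, -86.1, 110.6]
tcp_rot: [-180.0, 0.0, -166.5]
ft_force: [0.2, -0.1, 0.1]
finger_gap: 59.4
grip_force: 0.0
```

Call:
step_arm --targets '[{"dp": [-0.01, 0, 0.1], "angular": [0, 0, 0], "fingers": 0.3}, {"dp": [-0.02, 0, 0.2], "angular": [0, 0, 0], "fingers": 0.3}, {"dp": [-0.03, 0, 0.3], "angular": [0, 0, 0], "fingers": 0.3}, {"dp": [-0.03, 0, 0.4], "angular": [0, 0, 0], "fingers": 0.3}, {"dp": [-0.03, 0, 0.47], "angular": [0, 0, 0], "fingers": 0.3}, {"dp": [-0.03, 0, 0.51], "angular": [0, 0, 0], "fingers": 0.3}, {"dp": [-0.03, 0, 0.51], "angular": [0, 0, 0], "fingers": 0.3}, {"dp": [-0.03, 0, 0.51], "angular": [0, 0, 0], "fingers": 0.3}]'

```text
time: 6.4
tool_pos: [475.6, -85.6, 8.8]
tcp_rot: [-180.0, 0.1, -166.5]
ft_force: [0.4, -0.3, -0.0]
finger_gap: 59.3
grip_force: 0.0
```

Call:
step_arm --targets '[{"dp": [-0.02, 0, 0], "angular": [0, 0, 0], "fingers": 0.3}, {"dp": [-0.04, 0, 0], "angular": [0, 0, 0], "fingers": 0.3}, {"dp": [-0.06, 0, 0], "angular": [0, 0, 0], "fingers": 0.3}, {"dp": [-0.08, 0, 0], "angular": [0, 0, 0], "fingers": 0.3}, {"dp": [-0.1, 0, 0], "angular": [0, 0, 0], "fingers": 0.3}, {"dp": [-0.12, 0, 0], "angular": [0, 0, 0], "fingers": 0.3}, {"dp": [-0.14, 0, 0], "angular": [0, 0, 0], "fingers": 0.3}, {"dp": [-0.16, 0, 0], "angular": [0, 0, 0], "fingers": 0.3}]'

```text
time: 7.4
tool_pos: [505.4, -77.8, 7.8]
tcp_rot: [180.0, -0.1, -166.5]
ft_force: [-5.9, -0.7, 4.4]
finger_gap: 59.5
grip_force: 3.3
```

Call:
step_arm --targets '[{"dp": [-0.025, -0.005, 0], "angular": [0, 0, 0.008], "fingers": 0.3}, {"dp": [-0.05, -0.01, 0], "angular": [0, 0, 0.016], "fingers": 0.3}, {"dp": [-0.075, -0.015, 0], "angular": [0, 0, 0.024], "fingers": 0.3}, {"dp": [-0.1, -0.02, 0], "angular": [0, 0, 0.032], "fingers": 0.3}, {"dp": [-0.125, -0.025, 0], "angular": [0, 0, 0.04], "fingers": 0.3}, {"dp": [-0.15, -0.03, 0], "angular": [0, 0, 0.048], "fingers": 0.3}, {"dp": [-0.175, -0.035, 0], "angular": [0, 0, 0.056], "fingers": 0.3}, {"dp": [-0.2, -0.04, 0], "angular": [0, 0, 0.063], "fingers": 0.3}]'

```text
time: 8.4
tool_pos: [547.2, -76.4, 8.1]
tcp_rot: [-180.0, -0.0, -178.0]
ft_force: [-3.6, 1.5, -1.9]
finger_gap: 59.8
grip_force: 1.5
```

```bash
python3 - <<'E'
from h import *
im=snapshot("top"); snapshot("side"); cv2.imwrite("pics/crop2.png",cv2.resize(im[120:310,190:350],None,fx=3.1,fy=3.1,interpolation=cv2.INTER_CUBIC))
s=sense();print(s["tool_pos"],s["tcp_rot"],s["ft_force"])
m=mask_near("side","termbox",(605,-65)); k=mask_near("side","strip",(605,-65))
print(fitbox((605,-65,.05),{"side":(m|k).astype(float)}))
E
```

```text
[547.80725312 -76.61475938   8.41837834] [-1.79980751e+02  6.95445063e-02 -1.77941712e+02] [-1.75431921 -0.85160157 -0.3741126 ]
(array([ 6.14050567e+02, -8.30319277e+01, -1.11343488e-01]), np.float64(326.60392156862747))
```

View pics/crop2.png

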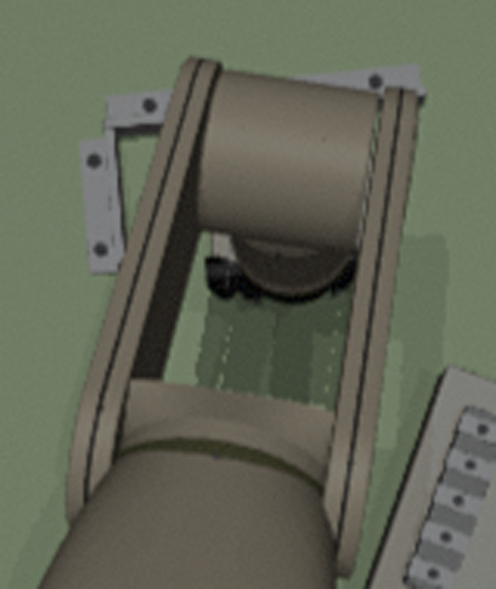

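Call:
step_arm --targets '[{"dp": [-0.02, 0, 0], "angular": [0, 0, 0], "fingers": 0.3}, {"dp": [-0.04, 0, 0], "angular": [0, 0, 0], "fingers": 0.3}, {"dp": [-0.06, 0, 0], "angular": [0, 0, 0], "fingers": 0.3}, {"dp": [-0.08, 0, 0], "angular": [0, 0, 0], "fingers": 0.3}, {"dp": [-0.1, 0, 0], "angular": [0, 0, 0], "fingers": 0.3}, {"dp": [-0.12, 0, 0], "angular": [0, 0, 0], "fingers": 0.3}, {"dp": [-0.14, 0, 0], "angular": [0, 0, 0], "fingers": 0.3}, {"dp": [-0.16, 0, 0], "angular": [0, 0, 0], "fingers": 0.3}]'

```text
time: 9.6
tool_pos: [578.5, -75.5, 8.4]
tcp_rot: [-180.0, -0.0, -177.9]
ft_force: [-5.5, 0.6, 4.0]
finger_gap: 59.6
grip_force: 3.1
```

Call:
step_arm --targets '[{"dp": [-0.005, 0, 0], "angular": [0, 0, 0], "fingers": 0.3}, {"dp": [-0.01, 0, 0], "angular": [0, 0, 0], "fingers": 0.3}, {"dp": [-0.015, 0, 0], "angular": [0, 0, 0], "fingers": 0.3}, {"dp": [-0.02, 0, 0], "angular": [0, 0, 0], "fingers": 0.3}, {"dp": [-0.02, 0, 0], "angular": [0, 0, 0], "fingers": 0.3}, {"dp": [-0.02, 0, 0], "angular": [0, 0, 0], "fingers": 0.3}, {"dp": [-0.02, 0, 0], "angular": [0, 0, 0], "fingers": 0.3}, {"dp": [-0.02, 0, 0], "angular": [0, 0, 0], "fingers": 0.3}]'

```text
time: 10.6
tool_pos: [582.6, -75.3, 8.4]
tcp_rot: [-180.0, -0.0, -177.9]
ft_force: [-4.2, -0.5, 3.1]
finger_gap: 60.0
grip_force: 2.5
```

Call:
step_arm --targets '[{"dp": [-0.005, 0, 0], "angular": [0, 0, 0], "fingers": 0.3}, {"dp": [-0.01, 0, 0], "angular": [0, 0, 0], "fingers": 0.3}, {"dp": [-0.015, 0, 0], "angular": [0, 0, 0], "fingers": 0.3}, {"dp": [-0.02, 0, 0], "angular": [0, 0, 0], "fingers": 0.3}, {"dp": [-0.025, 0, 0], "angular": [0, 0, 0], "fingers": 0.3}, {"dp": [-0.025, 0, 0], "angular": [0, 0, 0], "fingers": 0.3}, {"dp": [-0.025, 0, 0], "angular": [0, 0, 0], "fingers": 0.3}, {"dp": [-0.025, 0, 0], "angular": [0, 0, 0], "fingers": 0.3}]'

```text
time: 11.6
tool_pos: [587.6, -75.1, 8.3]
tcp_rot: [-180.0, -0.0, -177.9]
ft_force: [-5.9, -0.7, 3.0]
finger_gap: 59.8
grip_force: 2.6
```

Call:
step_arm --targets '[{"dp": [0.08, 0, 0], "angular": [0, 0, 0], "fingers": 0.3}, {"dp": [0.15, 0, 0], "angular": [0, 0, 0], "fingers": 0.3}, {"dp": [0.15, 0, -0.15], "angular": [0, 0, 0], "fingers": 0.3}, {"dp": [0.15, 0, -0.3], "angular": [0, 0, 0], "fingers": 0.3}, {"dp": [0.15, 0, -0.45], "angular": [0, 0, 0], "fingers": 0.3}, {"dp": [0.15, 0, -0.6], "angular": [0, 0, 0], "fingers": 0.3}, {"dp": [0.15, 0, -0.6], "angular": [0, 0, 0], "fingers": 0.3}, {"dp": [0.15, 0, -0.6], "angular": [0, 0, 0], "fingers": 0.3}]'

```text
time: 12.6
tool_pos: [557.9, -76.0, 127.7]
tcp_rot: [-180.0, 0.0, -177.9]
ft_force: [-0.7, 0.1, -0.5]
finger_gap: 59.8
grip_force: 0.0
```

Call:
step_arm --targets '[{"dp": [-0.05, -0.2, -0.05], "angular": [0, 0, 0.058], "fingers": 0.45}, {"dp": [-0.1, -0.4, -0.11], "angular": [0, 0, 0.116], "fingers": 0.45}, {"dp": [-0.15, -0.6, -0.11], "angular": [0, 0, 0.174], "fingers": 0.45}, {"dp": [-0.25, -0.8, -0.11], "angular": [0, 0, 0.232], "fingers": 0.45}, {"dp": [-0.377, -0.835, -0.11], "angular": [0, 0, 0.29], "fingers": 0.45}, {"dp": [-0.377, -0.835, -0.11], "angular": [0, 0, 0.348], "fingers": 0.45}, {"dp": [-0.377, -0.835, -0.11], "angular": [0, 0, 0.406], "fingers": 0.45}, {"dp": [-0.377, -0.835, -0.11], "angular": [0, 0, 0.46], "fingers": 0.45}]'

```text
time: 13.6
tool_pos: [638.5, -239.8, 147.5]
tcp_rot: [-179.9, -0.1, 99.0]
ft_force: [-0.7, 0.6, -0.1]
finger_gap: 46.9
grip_force: 0.0
```

```bash
python3 - <<'E'
from h import *
im=snapshot("top"); snapshot("side"); cv2.imwrite("pics/crop3.png",cv2.resize(im[120:310,190:350],None,fx=3.1,fy=3.1,interpolation=cv2.INTER_CUBIC))
s=sense();print(s["tool_pos"],s["tcp_rot"],s["ft_force"])
for n in("top","side"):
  m=mask_near(n,"termbox",(648,-75)); k=mask_near(n,"strip",(665,-75)); print(n,m.sum(),k.sum())
  print(fitbox((648,-75,.04),{n:(m|k).astype(float)}))
E
```

```text
[ 638.52840035 -239.79428554  147.83951731] [-1.79863464e+02 -9.17026493e-02  9.91833948e+01] [-0.43556905  0.27654777 -0.24195757]
top 1268 423
(array([ 7.18431961e+02, -9.04824605e+01, -5.46612638e-03]), np.float64(3111.4431372549016))
side 2170 293
(array([ 6.47260256e+02, -7.76316475e+01,  2.27090897e-02]), np.float64(484.83529411764704))
```

View pics/crop3.png

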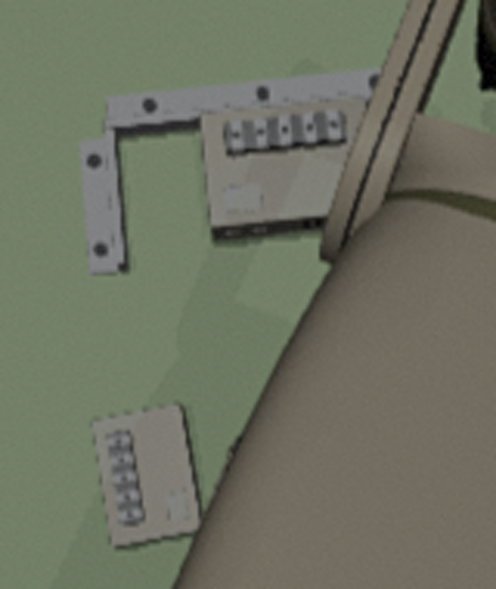

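```bash
python3 go.py 638.5 -239.8 147.8 99.4  653 -190 60 92.2  652.7 -183 10 92.2 649.9 -110 10 92.2 
```

```text
[0.2338 0.1122 0.439 ] ang z 0.04
[ 3.5e-02 -2.0e-04  2.5e-01] ang z -0.0
[ 0.3653  0.     -0.    ] ang z -0.0
```

Call:
step_arm --targets '[{"dp": [0.08, 0.04, 0.1], "angular": [0, 0, 0.02], "fingers": 0.45}, {"dp": [0.16, 0.08, 0.2], "angular": [0, 0, 0.04], "fingers": 0.45}, {"dp": [0.234, 0.112, 0.3], "angular": [0, 0, 0.04], "fingers": 0.45}, {"dp": [0.234, 0.112, 0.4], "angular": [0, 0, 0.04], "fingers": 0.45}, {"dp": [0.234, 0.112, 0.5], "angular": [0, 0, 0.04], "fingers": 0.45}, {"dp": [0.234, 0.112, 0.6], "angular": [0, 0, 0.04], "fingers": 0.45}, {"dp": [0.234, 0.112, 0.69], "angular": [0, 0, 0.04], "fingers": 0.45}, {"dp": [0.234, 0.112, 0.69], "angular": [0, 0, 0.04], "fingers": 0.45}]'

```text
time: 14.9
tool_pos: [652.1, -190.1, 9.5]
tcp_rot: [-179.8, -0.1, 92.1]
ft_force: [0.1, 0.9, 0.7]
finger_gap: 47.0
grip_force: 0.0
```

Call:
step_arm --targets '[{"dp": [0.03, 0, 0], "angular": [0, 0, 0], "fingers": 0.45}, {"dp": [0.06, 0, 0], "angular": [0, 0, 0], "fingers": 0.45}, {"dp": [0.09, 0, 0], "angular": [0, 0, 0], "fingers": 0.45}, {"dp": [0.12, 0, 0], "angular": [0, 0, 0], "fingers": 0.45}, {"dp": [0.14, 0, 0], "angular": [0, 0, 0], "fingers": 0.45}, {"dp": [0.16, 0, 0], "angular": [0, 0, 0], "fingers": 0.45}, {"dp": [0.18, 0, 0], "angular": [0, 0, 0], "fingers": 0.45}, {"dp": [0.2, 0, 0], "angular": [0, 0, 0], "fingers": 0.45}]'

```text
time: 15.9
tool_pos: [652.4, -150.7, 12.1]
tcp_rot: [180.0, 0.0, 92.1]
ft_force: [0.1, -3.8, -1.1]
finger_gap: 46.6
grip_force: 2.0
```

Call:
step_arm --targets '[{"dp": [0.03, 0, 0], "angular": [0, 0, 0], "fingers": 0.45}, {"dp": [0.06, 0, 0], "angular": [0, 0, 0], "fingers": 0.45}, {"dp": [0.09, 0, 0], "angular": [0, 0, 0], "fingers": 0.45}, {"dp": [0.12, 0, 0], "angular": [0, 0, 0], "fingers": 0.45}, {"dp": [0.15, 0, 0], "angular": [0, 0, 0], "fingers": 0.45}, {"dp": [0.18, 0, 0], "angular": [0, 0, 0], "fingers": 0.45}, {"dp": [0.21, 0, 0], "angular": [0, 0, 0], "fingers": 0.45}, {"dp": [0.24, 0, 0], "angular": [0, 0, 0], "fingers": 0.45}]'

```text
time: 16.9
tool_pos: [650.6, -102.0, 12.1]
tcp_rot: [180.0, 0.0, 92.1]
ft_force: [-0.1, -4.2, -0.1]
finger_gap: 46.8
grip_force: 2.2
```

Call:
step_arm --targets '[{"dp": [0.01, 0, 0], "angular": [0, 0, 0], "fingers": 0.45}, {"dp": [0.02, 0, 0], "angular": [0, 0, 0], "fingers": 0.45}, {"dp": [0.03, 0, 0], "angular": [0, 0, 0], "fingers": 0.45}, {"dp": [0.04, 0, 0], "angular": [0, 0, 0], "fingers": 0.45}, {"dp": [0.045, 0, 0], "angular": [0, 0, 0], "fingers": 0.45}, {"dp": [0.05, 0, 0], "angular": [0, 0, 0], "fingers": 0.45}, {"dp": [0.055, 0, 0], "angular": [0, 0, 0], "fingers": 0.45}, {"dp": [0.06, 0, 0], "angular": [0, 0, 0], "fingers": 0.45}]'

```text
time: 17.9
tool_pos: [650.2, -90.4, 12.1]
tcp_rot: [180.0, 0.0, 92.1]
ft_force: [-0.9, -4.9, 1.5]
finger_gap: 46.9
grip_force: 2.4
```

Call:
step_arm --targets '[{"dp": [0.003, 0, 0], "angular": [0, 0, 0], "fingers": 0.45}, {"dp": [0.006, 0, 0], "angular": [0, 0, 0], "fingers": 0.45}, {"dp": [0.009, 0, 0], "angular": [0, 0, 0], "fingers": 0.45}, {"dp": [0.012, 0, 0], "angular": [0, 0, 0], "fingers": 0.45}, {"dp": [0.015, 0, 0], "angular": [0, 0, 0], "fingers": 0.45}, {"dp": [0.018, 0, 0], "angular": [0, 0, 0], "fingers": 0.45}, {"dp": [0.021, 0, 0], "angular": [0, 0, 0], "fingers": 0.45}, {"dp": [0.024, 0, 0], "angular": [0, 0, 0], "fingers": 0.45}]'

```text
time: 18.9
tool_pos: [650.0, -85.6, 12.2]
tcp_rot: [180.0, 0.0, 92.1]
ft_force: [0.5, -5.2, 1.0]
finger_gap: 46.7
grip_force: 2.5
```

Call:
step_arm --targets '[{"dp": [0.002, 0, 0], "angular": [0, 0, 0], "fingers": 0.45}, {"dp": [0.004, 0, 0], "angular": [0, 0, 0], "fingers": 0.45}, {"dp": [0.006, 0, 0], "angular": [0, 0, 0], "fingers": 0.45}, {"dp": [0.008, 0, 0], "angular": [0, 0, 0], "fingers": 0.45}, {"dp": [0.01, 0, 0], "angular": [0, 0, 0], "fingers": 0.45}, {"dp": [0.01, 0, 0], "angular": [0, 0, 0], "fingers": 0.45}, {"dp": [0.01, 0, 0], "angular": [0, 0, 0], "fingers": 0.45}, {"dp": [0.01, 0, 0], "angular": [0, 0, 0], "fingers": 0.45}]'

```text
time: 19.9
tool_pos: [650.0, -84.3, 12.1]
tcp_rot: [180.0, 0.1, 92.1]
ft_force: [0.8, -7.2, 0.9]
finger_gap: 46.8
grip_force: 3.9
```

Call:
step_arm --targets '[{"dp": [0.002, 0, 0], "angular": [0, 0, 0], "fingers": 0.45}, {"dp": [0.004, 0, 0], "angular": [0, 0, 0], "fingers": 0.45}, {"dp": [0.006, 0, 0], "angular": [0, 0, 0], "fingers": 0.45}, {"dp": [0.008, 0, 0], "angular": [0, 0, 0], "fingers": 0.45}, {"dp": [0.01, 0, 0], "angular": [0, 0, 0], "fingers": 0.45}, {"dp": [0.01, 0, 0], "angular": [0, 0, 0], "fingers": 0.45}, {"dp": [0.01, 0, 0], "angular": [0, 0, 0], "fingers": 0.45}, {"dp": [0.01, 0, 0], "angular": [0, 0, 0], "fingers": 0.45}]'

```text
time: 20.9
tool_pos: [650.0, -84.3, 12.2]
tcp_rot: [180.0, 0.2, 92.1]
ft_force: [1.3, -16.2, -1.2]
finger_gap: 46.8
grip_force: 7.9
```

Call:
step_arm --targets '[{"dp": [-0.03, 0, 0], "angular": [0, 0, 0], "fingers": 0.45}, {"dp": [-0.08, 0, 0], "angular": [0, 0, 0], "fingers": 0.45}, {"dp": [-0.15, 0, 0], "angular": [0, 0, 0], "fingers": 0.45}, {"dp": [-0.15, 0, -0.15], "angular": [0, 0, 0], "fingers": 0.45}, {"dp": [-0.15, 0, -0.3], "angular": [0, 0, 0], "fingers": 0.45}, {"dp": [-0.15, 0, -0.45], "angular": [0, 0, 0], "fingers": 0.45}, {"dp": [-0.15, 0, -0.6], "angular": [0, 0, 0], "fingers": 0.45}, {"dp": [-0.15, 0, -0.6], "angular": [0, 0, 0], "fingers": 0.45}]'

```text
time: 21.9
tool_pos: [653.2, -112.6, 135.8]
tcp_rot: [179.7, 0.1, 92.1]
ft_force: [0.3, -0.1, -0.4]
finger_gap: 47.1
grip_force: 0.0
```

Call:
step_arm --targets '[{"dp": [0.03, -0.1, 0], "angular": [0, 0, -0.058], "fingers": 0.3}, {"dp": [0.06, -0.2, 0], "angular": [0, 0, -0.116], "fingers": 0.3}, {"dp": [0.1, -0.3, 0], "angular": [0, 0, -0.174], "fingers": 0.3}, {"dp": [0.2, -0.4, 0], "angular": [0, 0, -0.232], "fingers": 0.3}, {"dp": [0.3, -0.425, 0], "angular": [0, 0, -0.29], "fingers": 0.3}, {"dp": [0.4, -0.425, 0], "angular": [0, 0, -0.348], "fingers": 0.3}, {"dp": [0.536, -0.425, 0], "angular": [0, 0, -0.406], "fingers": 0.3}, {"dp": [0.536, -0.425, 0], "angular": [0, 0, -0.46], "fingers": 0.3}]'

```text
time: 22.9
tool_pos: [561.1, -6.0, 130.6]
tcp_rot: [180.0, -0.1, 175.3]
ft_force: [0.3, 0.3, -1.3]
finger_gap: 59.7
grip_force: 0.0
```

```bash
python3 - <<'E'
from h import *
snapshot("side")
s=sense();print(s["tool_pos"],s["tcp_rot"],s["ft_force"])
for n in("side",):
  m=mask_near(n,"termbox",(648,-5)); k=mask_near(n,"strip",(665,-5)); print(n,m.sum(),k.sum())
  print(fitbox((648,-5,.04),{n:(m|k).astype(float)}))
E
```

```text
[561.22390976  -6.78365975 130.58829557] [ 1.79982432e+02 -1.19804871e-01  1.75800300e+02] [-0.11042827  0.22322474 -0.67626492]
side 2282 358
(array([ 6.45326116e+02, -4.71492772e+00,  1.59821854e-02]), np.float64(93.06274509803922))
```

Call:
step_arm --targets '[{"dp": [0, 0, 0.1], "angular": [0, 0, -0.04], "fingers": 0.3}, {"dp": [0, 0, 0.2], "angular": [0, 0, -0.04], "fingers": 0.3}, {"dp": [0, 0, 0.3], "angular": [0, 0, -0.04], "fingers": 0.3}, {"dp": [0, 0, 0.4], "angular": [0, 0, -0.04], "fingers": 0.3}, {"dp": [0, 0, 0.5], "angular": [0, 0, -0.04], "fingers": 0.3}, {"dp": [0, 0, 0.57], "angular": [0, 0, -0.04], "fingers": 0.3}, {"dp": [0, 0, 0.61], "angular": [0, 0, -0.04], "fingers": 0.3}, {"dp": [0, 0, 0.61], "angular": [0, 0, -0.04], "fingers": 0.3}]'

```text
time: 24.05
tool_pos: [561.8, -7.5, 9.6]
tcp_rot: [180.0, -0.0, -177.9]
ft_force: [0.6, 0.4, 0.7]
finger_gap: 59.6
grip_force: 0.0
```

Call:
step_arm --targets '[{"dp": [-0.02, 0, 0], "angular": [0, 0, 0], "fingers": 0.3}, {"dp": [-0.04, 0, 0], "angular": [0, 0, 0], "fingers": 0.3}, {"dp": [-0.06, 0, 0], "angular": [0, 0, 0], "fingers": 0.3}, {"dp": [-0.08, 0, 0], "angular": [0, 0, 0], "fingers": 0.3}, {"dp": [-0.09, 0, 0], "angular": [0, 0, 0], "fingers": 0.3}, {"dp": [-0.1, 0, 0], "angular": [0, 0, 0], "fingers": 0.3}, {"dp": [-0.11, 0, 0], "angular": [0, 0, 0], "fingers": 0.3}, {"dp": [-0.12, 0, 0], "angular": [0, 0, 0], "fingers": 0.3}]'

```text
time: 25.05
tool_pos: [585.4, -6.7, 9.9]
tcp_rot: [180.0, -0.1, -177.9]
ft_force: [-6.8, -0.6, 5.0]
finger_gap: 60.0
grip_force: 3.3
```

Call:
step_arm --targets '[{"dp": [-0.003, 0, 0], "angular": [0, 0, 0], "fingers": 0.3}, {"dp": [-0.006, 0, 0], "angular": [0, 0, 0], "fingers": 0.3}, {"dp": [-0.009, 0, 0], "angular": [0, 0, 0], "fingers": 0.3}, {"dp": [-0.012, 0, 0], "angular": [0, 0, 0], "fingers": 0.3}, {"dp": [-0.014, 0, 0], "angular": [0, 0, 0], "fingers": 0.3}, {"dp": [-0.014, 0, 0], "angular": [0, 0, 0], "fingers": 0.3}, {"dp": [-0.014, 0, 0], "angular": [0, 0, 0], "fingers": 0.3}, {"dp": [-0.014, 0, 0], "angular": [0, 0, 0], "fingers": 0.3}]'

```text
time: 26.05
tool_pos: [587.6, -6.6, 9.8]
tcp_rot: [180.0, -0.2, -177.9]
ft_force: [-6.3, 0.2, 4.3]
finger_gap: 60.1
grip_force: 3.3
```

Call:
step_arm --targets '[{"dp": [-0.003, 0, 0], "angular": [0, 0, 0], "fingers": 0.3}, {"dp": [-0.006, 0, 0], "angular": [0, 0, 0], "fingers": 0.3}, {"dp": [-0.009, 0, 0], "angular": [0, 0, 0], "fingers": 0.3}, {"dp": [-0.012, 0, 0], "angular": [0, 0, 0], "fingers": 0.3}, {"dp": [-0.015, 0, 0], "angular": [0, 0, 0], "fingers": 0.3}, {"dp": [-0.015, 0, 0], "angular": [0, 0, 0], "fingers": 0.3}, {"dp": [-0.015, 0, 0], "angular": [0, 0, 0], "fingers": 0.3}, {"dp": [-0.015, 0, 0], "angular": [0, 0, 0], "fingers": 0.3}]'

```text
time: 27.05
tool_pos: [587.5, -6.6, 9.3]
tcp_rot: [180.0, -0.5, -177.9]
ft_force: [-22.6, -1.0, 16.5]
finger_gap: 59.6
grip_force: 11.2
```

Call:
step_arm --targets '[{"dp": [0.015, 0, 0], "angular": [0, 0, 0], "fingers": 0.3}, {"dp": [0.06, 0, 0], "angular": [0, 0, 0], "fingers": 0.3}, {"dp": [0.15, 0, 0], "angular": [0, 0, 0], "fingers": 0.3}, {"dp": [0.2, 0, -0.15], "angular": [0, 0, 0], "fingers": 0.3}, {"dp": [0.2, 0, -0.35], "angular": [0, 0, 0], "fingers": 0.3}, {"dp": [0.2, 0, -0.55], "angular": [0, 0, 0], "fingers": 0.3}, {"dp": [0.2, 0, -0.8], "angular": [0, 0, 0], "fingers": 0.3}, {"dp": [0.2, 0, -0.8], "angular": [0, 0, 0], "fingers": 0.3}]'

```text
time: 28.05
tool_pos: [555.1, -8.3, 175.9]
tcp_rot: [-179.9, 0.6, -177.9]
ft_force: [0.9, 0.3, -0.1]
finger_gap: 59.7
grip_force: 0.0
```

Call:
step_arm --targets '[{"dp": [0.1, 0.2, -0.05], "angular": [0, 0, 0], "fingers": 0.3}, {"dp": [0.2, 0.4, -0.1], "angular": [0, 0, 0], "fingers": 0.3}, {"dp": [0.3, 0.6, -0.1], "angular": [0, 0, 0], "fingers": 0.3}, {"dp": [0.4, 0.8, -0.1], "angular": [0, 0, 0], "fingers": 0.3}, {"dp": [0.5, 1, -0.1], "angular": [0, 0, 0], "fingers": 0.3}, {"dp": [0.5, 1, -0.1], "angular": [0, 0, 0], "fingers": 0.3}, {"dp": [0.5, 1, -0.1], "angular": [0, 0, 0], "fingers": 0.3}, {"dp": [0.5, 1, -0.1], "angular": [0, 0, 0], "fingers": 0.3}]'

```text
time: 29.05
tool_pos: [445.0, 187.3, 189.8]
tcp_rot: [-180.0, -0.0, -178.0]
ft_force: [0.7, -0.7, -0.4]
finger_gap: 59.7
grip_force: 0.0
```

```bash
python3 - <<'E'
from h import *
a=snapshot("top"); b=snapshot("side")
r=lambda im:cv2.resize(im,None,fx=4,fy=4,interpolation=cv2.INTER_CUBIC)
cv2.imwrite("pics/crop4.png",np.hstack([r(a[120:230,205:305]),r(b[150:260,285:385])]))
s=sense();print(s["time"],s["tool_pos"])
M={}
for n in("top","side"):
  m=mask_near(n,"termbox",(648,-5)); k=mask_near(n,"strip",(665,-5)); M[n]=(m|k).astype(float)
  print(fitbox((648,-5,.04),{n:M[n]}))
for l in("meter","plug","foot"): print(l,[ray("top",d["at"],0).round(1)[:2] for d in pinpoint("top",l)])
E
```

```text
29.15 [444.98968476 187.31259824 189.90149228]
(array([ 6.46935369e+02, -1.38282056e+00,  3.22250266e-02]), np.float64(75.09803921568627))
(array([ 6.47456246e+02, -8.79336384e-02,  1.04468154e-02]), np.float64(169.09803921568627))
meter [array([ 505.2, -425.2])]
plug []
foot [array([673.1, 322.7])]
```

View pics/crop4.png

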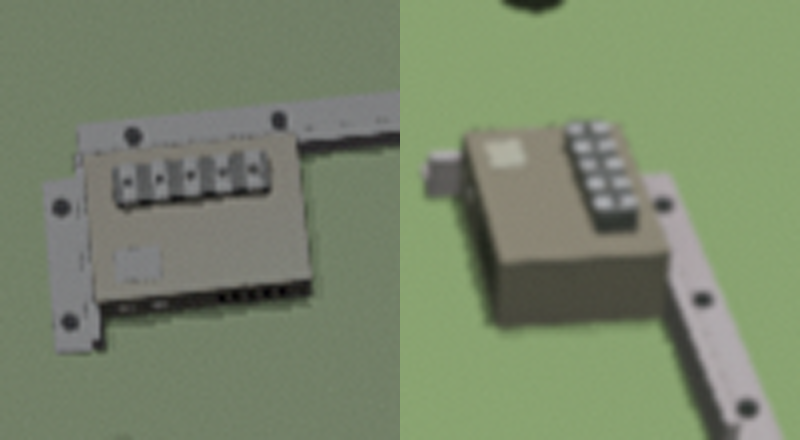

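```bash
python3 -c "
from bench import *
print(hand_in())"
```

```text
the job is handed in; nothing more can be done
None
```

I pushed the box into the corner of the angle. At the end stop and at the fence the push force rose sharply with no further movement, and the last pictures show it square and seated. The hand is clear and the job is handed in at about 29 s; no verdict came back, and the plug was not detected in the last top-camera picture.

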